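# Drive the clamp wedge tight on a branch slice in the biology lab

### The job

The branch slice on the lab bench is still loose in its wooden clamp: pick up the orange soft-faced mallet and tap the yellow wedge sideways, with at least two separate blows on its red end, until it is fully home and will go no further. Drive the wedge with the mallet only, then set the mallet down gently flat on the open bench, the same way up as it lay, and let go. Leave the steel hammer and the test-tube rack where they are.

Things in the scene. Friction and masses are not known exactly. Their poses are not given: they have to be found in the camera images.
- mallet: Orange mallet lying flat, about 0.28 kg. Head 46 (x) x 90 (y) x 52 (z) mm, black striking faces at y = +45 and -45 mm. Origin: centre of the head's underside, on the bench. Handle 24 wide (y), 26 tall (z), along -x to x = -167 mm, its axis 28 mm above the underside, black beyond x = -63 mm, roughly towards the robot. Grasp it at x = -60 mm, from above, fingers closing along y.
- wedge (a joint): Travel of the yellow wedge in m: grows as it goes in; 0.040 is fully home, where it stops hard with the jaw tight on the slice; starts at 0 to 0.015. It slides level in a straight guide, resists with about 5 N and stays where it is left.
- wedge_butt (a point): Centre of the wedge's flat red end, 37 wide, 36 tall, 36 mm above the bench; moves with the wedge. y axis: level direction to drive it (roughly to the robot's left); x: level, away from the robot; z up. The 130 mm wedge lies in a wooden clamp fixed to the bench (board 210 x 150 mm, nothing higher than 62 mm); fully home the red end still stands 10 mm outside the board's edge.
- hammer: Bystander: steel-headed hammer, dark wooden handle, 240 mm long, lying flat, head about 90 mm across. Origin: middle of its length, on the bench; handle along -x, head at +x. Must not be moved. Hammer and mallet lie side by side to the robot's right, either one nearer the middle.
- rack: Bystander: blue test-tube rack with glass tubes, 180 (x) x 60 (y) x 112 (z) mm, on the robot's left beyond the clamp. Origin: centre of its underside. Must not be moved.
Not all that is in view belongs to the job. Of the things that look like the mallet, take the one that is nearest to the robot's base at the start.

How it is judged:
By the outcome, as a careful person would: the job done as asked, in the order asked, and still so for the second after the job is handed in, with the robot touching nothing.
It also fails if it takes over 51 s, if anything falls off the work surface, if the arm or the gripper's body presses on something with over 40 N, if the wrist force passes 120 N, or if a joint passes its speed limit or range.

### The arm

A 6-joint arm with a two-finger parallel gripper is mounted at the origin on the work surface. World frame = base frame: x ahead of the robot, y to its left, z up, the work surface at z = 0. Lengths are in m, angles in degrees, forces in N, time in s.
With the tool pointing down it reaches from about 0.35 to 0.975 m from the base axis. Payload 17.4 kg.
Tool frame: the origin (TCP) lies at the very end of the fingers, on their centre line; the grasp point (between the pads) lies 19 mm behind it (arm.tcp_to_grasp is the distance from the TCP to the grasp point, in m); z points along the fingers, y is the line along which they close (so a half turn about z gives the same grasp; the last joint's range is limited). The gripper opens to 85 mm and grips with 20 to 120 N. Pads are 22 mm wide; open, the fingers measure 114 mm over their backs; the gripper's body (76 mm by 85 mm) begins 54 mm behind the grasp point. The pads swing forward as they close: fully open they stand 13 mm farther back than shut.
Start: joints at [-68.973, 6.646, 82.598, -0, 90.757, -2.166], TCP at [0.266, -0.62, 0.231] pointing down, gripper open.
Joint ranges: [-162.19, 162.19], [-47.58, 125.68], [4.15, 143.07], [-65.23, 245.23], [0.69, 171.88], [-170.13, 170.13]. Speed limits (degrees/s): [108.29, 108.29, 127.2, 180, 180, 180].

### API

Orientations are given as [roll, pitch, yaw] about the fixed x, y, z axes, in that order (R = Rz(yaw) Ry(pitch) Rx(roll)).
In Python, from workcell import state, grab_frame, ticket, arm gives the robot as it stands.
- The arm moves only by the tool carry_out, never from a script. Its arguments are lists of equal length, an entry for each row: "grip": the closure in counts, from 0 (fully open) to 255 (shut); "xyz": the shift along the world's x, y, z in cm, a list of three; "twist": the turn, a rotation vector about the world's x, y, z in rad, a list of three. A call has 1 to 10 rows; each row is the pose to reach, as a shift and turn from the pose commanded when the call began; what a row does not reach only later rows make up. A row lasts 1/12 s, in which the tool goes at most 41.7 mm and 7.16 degrees, less where a joint would pass 70% of its speed; a pose out of reach is approached as far as the arm can. A call with a gripper value outside its range is refused whole. The fingers move at their own pace and stop on an object; "force" is the grip in N (left out, the last holds). Time passes only in rows, so rows that repeat a pose let the fingers close. It gives the time, the measured TCP pose, the force, the opening and the grip force at its end, in the units of the state.
- state(): the state, without advancing time (a new reading comes with each control period).
- grab_frame(name): name is "side" or "top"; returns a dict with "color" (420x560x3 uint8, red, green, blue), "range_z" (420x560 float32, m along the optical axis (not along the pixel's ray), 0 where there is no reading), "K" (3x3 intrinsics, pixels), "distortion" ([k1, k2, p1, p2, k3] as OpenCV has them; the pictures are not rectified), "rvec" (rotation vector, rad) and "tvec" (3), from world to camera coordinates, as OpenCV has them. Camera axes: x right, y down, z forward; pixel columns grow to the right and rows downward; lengths in m; the calibration is good to about 2 mm. A picture is of the moment at which its call begins.
- ticket.job_done(): hands the job in; it is judged then, once.
The state is a dict: "time": time; "joint_positions": joint angles; "qd": joint speeds; "joint_torque": joint torques, N m; "eef_pos": TCP position; "tcp_rot": TCP orientation; "contact_force": force on the tool from outside, world axes, zero at the start; "moment": the same for the moment, N m; "width": opening from 0.0 (shut) to 1.0 (fully open); "grasp_force": force on a finger pad.
Only numpy, scipy, OpenCV 4.12 (cv2) and the standard library are available. Lean on these libraries where they do the work, as an engineer would, in place of code of your own. Each camera call takes 0.05 s, during which the arm holds its last target. There are 200 camera calls.

## Working session

There is one attempt and no reset: what is moved stays moved. The work goes in short steps, Python scripts to look and compute and a tool call to move; the robot and the scene stay as the last step left them, time stands still between calls to the robot, and variables do not carry over. Pictures are saved under pics/ and viewed, at most 10 in all, crops included, and the job is handed in when it is done.

Besides the shell and the picture viewer there is one more tool, called after "Emit:" as name(argument=value, ...) on one line, values as JSON. carry_out: Moves the arm, as the interface text tells. Its arguments: {"type":"object","properties":{"grip":{"type":"array"},"xyz":{"type":"array"},"twist":{"type":"array"},"force":{"type":"number"}},"required":["grip","xyz","twist"]}

```bash
mkdir -p pics
cat > h.py <<'E'
import numpy as np, cv2
from workcell import state, grab_frame, ticket, arm
def snap(n,f):
    d=grab_frame(n); cv2.imwrite('pics/'+f,d['color'][:,:,::-1]); np.savez('pics/'+f+'.npz',**d); return d
def world(d,u,v,z=None):
    "pixel -> world; on plane z if given else by depth"
    R=cv2.Rodrigues(np.array(d['rvec'],float))[0]; t=np.array(d['tvec'],float).ravel()
    p=cv2.undistortPoints(np.array([[[u,v]]],float),np.array(d['K'],float),np.array(d['distortion'],float))[0,0]
    r=np.array([p[0],p[1],1.]); c=-R.T@t; w=R.T@r
    s=(z-c[2])/w[2] if z is not None else d['range_z'][int(round(v)),int(round(u))]
    return c+s*w
E
python3 - <<'E'
from h import *
snap('top','t0.png'); snap('side','s0.png'); print(state())
E
```

```text
{'time': 0.1, 'joint_positions': array([-6.89732298e+01,  6.66946520e+00,  8.26306421e+01, -1.62713898e-03,
        9.07548604e+01, -2.16749513e+00]), 'qd': array([ 0.05888786, -0.07324872, -0.12406149,  0.01814979, -0.06095619,
        0.03375916]), 'joint_torque': array([ 2.20541297e-03, -7.33664489e+01, -6.33790541e+01, -9.48104741e-06,
        5.27855853e-03,  5.53802670e-05]), 'eef_pos': array([ 0.2657576 , -0.62031006,  0.23067232]), 'tcp_rot': array([-1.79945010e+02, -4.53073694e-04,  2.31942445e+01]), 'contact_force': array([-0.36685329,  0.39527558,  0.76301992]), 'moment': array([-0.03333777,  0.05853439,  0.00534988]), 'grasp_force': 0.0, 'width': 0.9976950425846209}
```

View pics/t0.png

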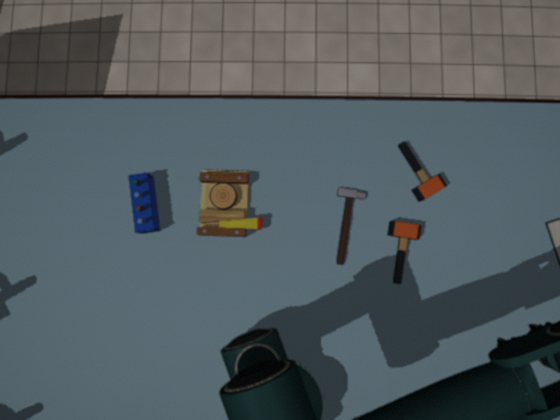

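View pics/s0.png

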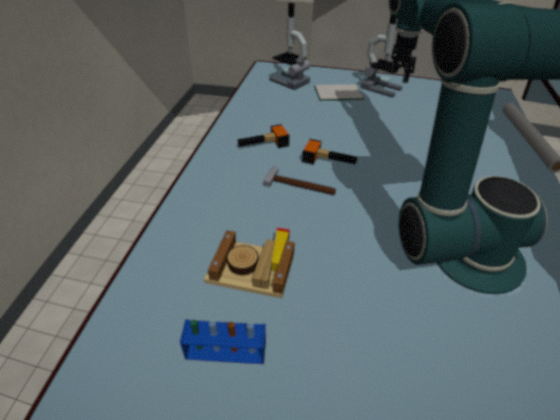

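The top view shows the near mallet with its head at about (405,230) and handle end at (397,282). A second mallet is at (430,187), the hammer lies around (347,225), and the red wedge end is at (261,223). Next I'll enlarge the relevant areas.

Run:
```python
from h import *
im=cv2.imread('pics/t0.png')
a=cv2.resize(im[160:290,190:290],None,fx=4.5,fy=4.5,interpolation=cv2.INTER_CUBIC)
b=cv2.resize(im[180:290,370:440],None,fx=5,fy=5,interpolation=cv2.INTER_CUBIC)
c=np.zeros((600,800,3),np.uint8); c[:585,:450]=a; c[:550,450:800]=b
cv2.imwrite('pics/c0.png',c)
```

```text
(no output)
```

View pics/c0.png

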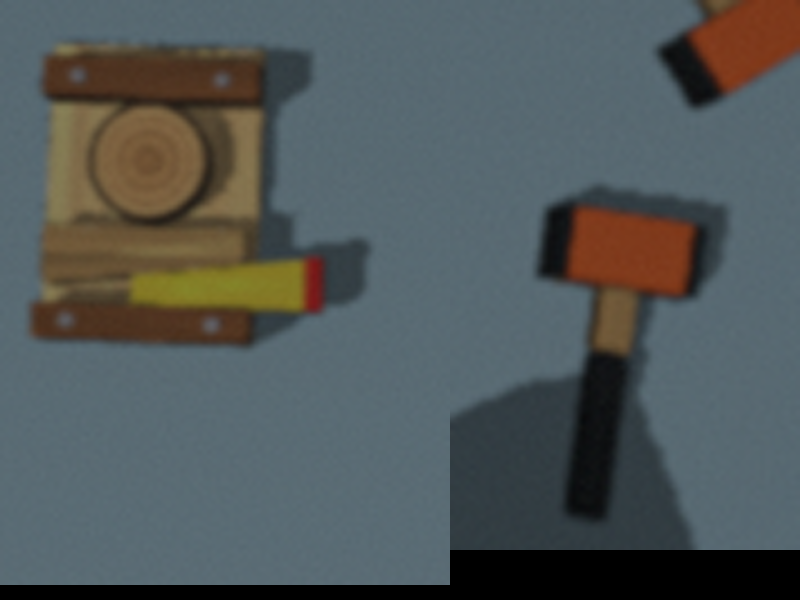

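The crop shows the wedge's red end running from (322,257) to (324,312) and the guide's lower edge from (32,338) to (250,346). On the mallet, the wood/black boundary is at (609,352), the handle end at (587,517), and the head edges are clear.

```bash
cat > m.py <<'E'
from h import *
d=dict(np.load('pics/t0.png.npz'))
A=lambda X,Y,z:world(d,190+X/4.5-.4,160+Y/4.5-.4,z)
B=lambda X,Y,z:world(d,370+(X-450)/5-.4,180+Y/5-.4,z)
np.set_printoptions(precision=4,suppress=True)
if __name__=='__main__':
    for n,p in dict(hb=B(609,352,.041),he=B(587,517,.041),hn=B(617,290,.041),headTL=B(572,206,.052),headTR=B(696,222,.052),BR=B(690,296,.052),BL=B(565,278,.052)).items(): print(n,p)
    h=B(609,352,.041)-B(587,517,.041); print('len',np.linalg.norm(h),'yaw',np.degrees(np.arctan2(h[1],h[0])))
    for n,p in dict(r1=A(322,257,.054),r2=A(324,312,.054),tip=A(130,290,.054),jl=A(32,338,.03),jr=A(250,346,.03),tl=A(45,55,.06),tr=A(265,65,.06),wl=A(130,303,.054),wr=A(322,312,.054),jt=A(250,320,.06), jb=A(252,305,.06)).items(): print(n,p)
    for u,v in [(255,224),(240,224),(220,231),(220,175),(405,230),(398,270),(345,192),(342,250),(143,200)]: print(u,v,world(d,u,v))
E
python3 m.py
```

```text
hb [ 0.4819 -0.3746  0.041 ]
he [ 0.3808 -0.3604  0.041 ]
hn [ 0.5201 -0.3799  0.041 ]
headTL [ 0.5711 -0.3498  0.052 ]
headTR [ 0.5621 -0.4263  0.052 ]
BR [ 0.5166 -0.422   0.052 ]
BL [ 0.5268 -0.3451  0.052 ]
len 0.10209297155520038 yaw -8.036860998057133
r1 [0.5786 0.059  0.054 ]
r2 [0.541 0.057 0.054]
tip [0.5543 0.1901 0.054 ]
jl [0.5213 0.2611 0.03  ]
jr [0.5179 0.1091 0.03  ]
tl [0.7154 0.2521 0.06  ]
tr [0.7099 0.1    0.06  ]
wl [0.5454 0.1899 0.054 ]
wr [0.541  0.0583 0.054 ]
jt [0.5346 0.1069 0.06  ]
jb [0.5449 0.1058 0.06  ]
255 224 [0.556  0.0776 0.0522]
240 224 [0.5556 0.1241 0.0499]
220 231 [0.5329 0.1848 0.0548]
220 175 [0.7065 0.1887 0.0575]
405 230 [ 0.5432 -0.3836  0.0513]
398 270 [ 0.4206 -0.3625  0.0457]
345 192 [ 0.6621 -0.2027  0.024 ]
342 250 [ 0.4798 -0.1928  0.0295]
143 200 [0.6245 0.423  0.0698]
```

Emit:
carry_out(grip=[0,0,0,0,0,0,0,0,0,0], xyz=[[3,3,0],[6,6,-1],[9,9,-3],[12,12,-5],[14,15,-7],[17,18,-9],[19.5,21,-10.5],[21.9,24.4,-12],[21.9,24.4,-12],[21.9,24.4,-12]], twist=[[0,0,-0.08],[0,0,-0.16],[0,0,-0.24],[0,0,-0.32],[0,0,-0.4],[0,0,-0.48],[0,0,-0.54],[0,0,-0.54],[0,0,-0.54],[0,0,-0.54]], force=110)

```text
time: 0.93
eef_pos: [0.4862, -0.3728, 0.1089]
tcp_rot: [-179.9, 0.1, -7.6]
contact_force: [0.1, 0.7, -0.0]
width: 1.001
grasp_force: 0.0
```

Run:
```python
from h import *
d=snap('top','t1.png'); s=state(); print(s['eef_pos'],s['tcp_rot'])
e=snap('side','s1.png')
a=cv2.resize(d['color'][170:300,340:450],None,fx=3.6,fy=3.6)[:, :400]; b=cv2.resize(e['color'][100:220,260:390],(400,468))
c=np.hstack([a[:468],b]); cv2.imwrite('pics/c1.png',c[:,:,::-1])
```

```text
[ 0.48547549 -0.37457347  0.1100471 ] [-1.79935658e+02  9.31009144e-02 -7.58697893e+00]
```

View pics/c1.png

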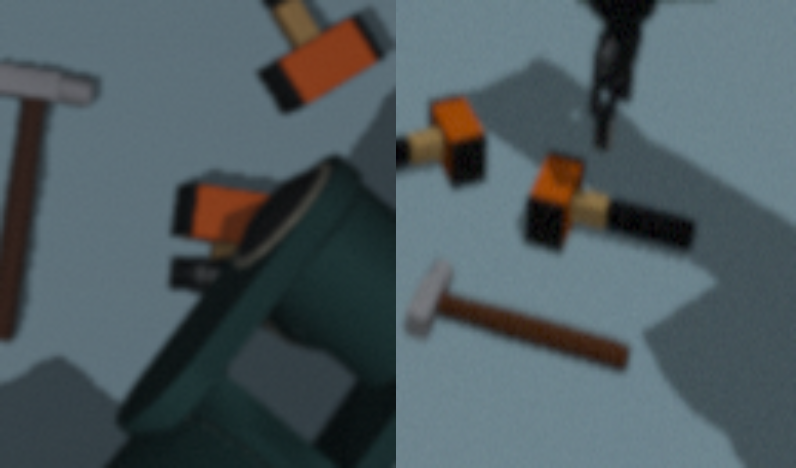

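The gripper is above the near mallet's handle, at the boundary between wood and grip (top-crop column ~215, side-crop fingers at (600,140)), clear of the hammer. I'll descend and grasp.

Emit:
carry_out(grip=[0,0,0,0,0,0,0,255,255,255], xyz=[[0,0,-2],[0,0,-4.5],[0,0,-7],[0,0,-9],[0,0,-10],[0,0,-10],[0,0,-10],[0,0,-10],[0,0,-10],[0,0,-10]], twist=[[0,0,0],[0,0,0],[0,0,0],[0,0,0],[0,0,0],[0,0,0],[0,0,0],[0,0,0],[0,0,0],[0,0,0]], force=110)

```text
time: 1.87
eef_pos: [0.4852, -0.3769, 0.0126]
tcp_rot: [179.9, -0.1, -7.8]
contact_force: [0.8, 0.2, -0.3]
width: 0.605
grasp_force: 0.0
```

Emit:
carry_out(grip=[255,255,255,255,255,255], xyz=[[0,0,0],[0,0,0],[0,0,0],[0,0,0],[0,0,0],[0,0,0]], twist=[[0,0,0],[0,0,0],[0,0,0],[0,0,0],[0,0,0],[0,0,0]])

```text
time: 2.37
eef_pos: [0.4851, -0.3766, 0.012]
tcp_rot: [180.0, -0.0, -7.7]
contact_force: [-1.8, 0.7, 5.8]
width: 0.264
grasp_force: 107.4
```

Emit:
carry_out(grip=[255,255,255,255,255,255,255,255], xyz=[[0,0,1],[0,0,2.5],[0,0,4.5],[0,0,6.5],[0,0,8.5],[0,0,10],[0,0,10.5],[0,0,10.5]], twist=[[0,0,0],[0,0,0],[0,0,0],[0,0,0],[0,0,0],[0,0,0],[0,0,0],[0,0,0]])

```text
time: 3.03
eef_pos: [0.4852, -0.3767, 0.1177]
tcp_rot: [179.9, -0.1, -7.7]
contact_force: [-0.8, -0.8, -2.4]
width: 0.257
grasp_force: 107.9
```

Emit:
carry_out(grip=[255,255,255,255,255,255,255,255,255,255], xyz=[[0,2,0],[0,5,0],[0.2,8.5,0],[0.4,12,0],[0.6,15.5,0],[0.8,19,0],[1,22.5,0],[1.2,26,0],[1.2,29.5,0],[1.2,32,0]], twist=[[0,0,0.01],[0,0,0.02],[0,0,0.03],[0,0,0.04],[0,0,0.05],[0,0,0.06],[0,0,0.07],[0,0,0.08],[0,0,0.09],[0,0,0.104]])

```text
time: 3.87
eef_pos: [0.496, -0.0539, 0.1149]
tcp_rot: [-180.0, 0.1, -1.7]
contact_force: [0.4, -0.9, -3.3]
width: 0.263
grasp_force: 108.3
```

Emit:
carry_out(grip=[255,255,255,255,255,255], xyz=[[0,1,0],[0,2,0],[0,2,0],[0,2,0],[0,2,0],[0,2,0]], twist=[[0,0,0],[0,0,0],[0,0,0],[0,0,0],[0,0,0],[0,0,0]])

```text
time: 4.37
eef_pos: [0.4968, -0.0374, 0.1161]
tcp_rot: [180.0, 0.0, -1.9]
contact_force: [0.2, 0.5, -3.2]
width: 0.259
grasp_force: 108.3
```

Run:
```python
from h import *
d=snap('top','t2.png'); s=state(); print(s['eef_pos'],s['tcp_rot'],s['width'])
e=snap('side','s2.png')
a=cv2.resize(d['color'][150:280,190:310],(400,433)); b=cv2.resize(e['color'][130:300,190:347],(400,433))
cv2.imwrite('pics/c2.png',np.hstack([a,b])[:,:,::-1])
```

```text
[ 0.49680822 -0.03729207  0.11615604] [ 1.79994568e+02  1.61898877e-02 -1.85928146e+00] 0.26430355672617667
```

View pics/c2.png

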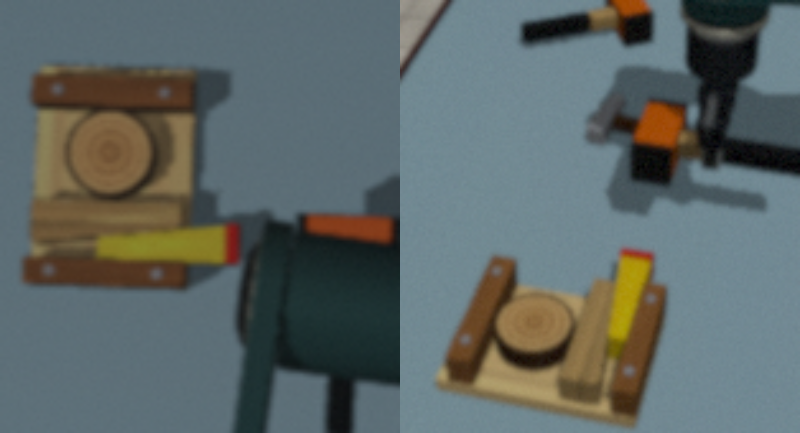

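The mallet hangs level and faces the wedge's red end, which is at (235,243) in the top crop. I'll lower it to strike height.

Emit:
carry_out(grip=[255,255,255,255,255,255,255], xyz=[[0,0,-2],[0,0,-4.5],[0,0,-7],[0,0,-8.5],[0,0,-9.5],[0,0,-9.5],[0,0,-9.5]], twist=[[0,0,0],[0,0,0],[0,0,0],[0,0,0],[0,0,0],[0,0,0],[0,0,0]])

```text
time: 5.05
eef_pos: [0.497, -0.0367, 0.0216]
tcp_rot: [-180.0, 0.0, -1.8]
contact_force: [0.1, 0.7, -2.9]
width: 0.258
grasp_force: 108.4
```

Run:
```python
from h import *
e=snap('side','s3.png'); s=state(); print(s['eef_pos'])
cv2.imwrite('pics/c3.png',cv2.resize(e['color'][170:300,230:360],(600,600),interpolation=cv2.INTER_CUBIC)[:,:,::-1])
```

```text
[ 0.49738915 -0.03668497  0.02232229]
```

View pics/c3.png

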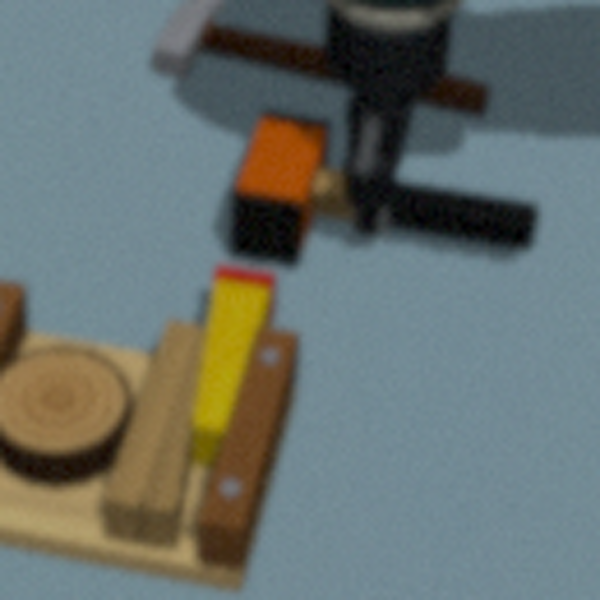

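The side crop shows the black striking face with its top edge from (237,193) to (303,203), and the wedge's red edge from (217,268) to (274,274).

Run:
```python
from h import *
e=dict(np.load('pics/s3.png.npz'))
f=lambda X,Y,z:world(e,230+X/4.615-.4,170+Y/4.615-.4,z).round(4)
print(f(237,193,.062),f(303,203,.062),f(234,248,.010),f(296,262,.010),f(217,268,.054),f(274,274,.054))
```

```text
[0.5806 0.004  0.062 ] [0.5386 0.0042 0.062 ] [ 5.828e-01 -5.000e-04  1.000e-02] [0.5413 0.0037 0.01  ] [0.5803 0.0648 0.054 ] [0.5455 0.0624 0.054 ]
```

Emit:
carry_out(grip=[255,255,255,255,255,255,255,255,255,255], xyz=[[0,1,0],[0.1,3,0],[0.2,5.2,0],[0.2,7.2,0],[0.2,7.3,0],[0.2,5.3,0],[0.1,3,0],[0.1,2,0],[0.1,2,0],[0.1,2,0]], twist=[[0,0,0],[0,0,0],[0,0,0],[0,0,0],[0,0,0],[0,0,0],[0,0,0],[0,0,0],[0,0,0],[0,0,0]])

```text
time: 5.93
eef_pos: [0.498, -0.0168, 0.0217]
tcp_rot: [-180.0, -0.0, -1.9]
contact_force: [0.1, 0.1, -2.8]
width: 0.26
grasp_force: 109.4
```

Run:
```python
from h import *
d=snap('top','t4.png');e=snap('side','s4.png'); s=state(); print(s['eef_pos'],s['tcp_rot'])
a=cv2.resize(d['color'][150:280,190:290],(400,520),interpolation=cv2.INTER_CUBIC);b=cv2.resize(e['color'][170:300,230:330],(400,520),interpolation=cv2.INTER_CUBIC)
cv2.imwrite('pics/c4.png',np.hstack([a,b])[:,:,::-1])
```

```text
[ 0.49795202 -0.01612792  0.0215505 ] [-1.79983438e+02 -2.04721558e-02 -1.79942750e+00]
```

View pics/c4.png

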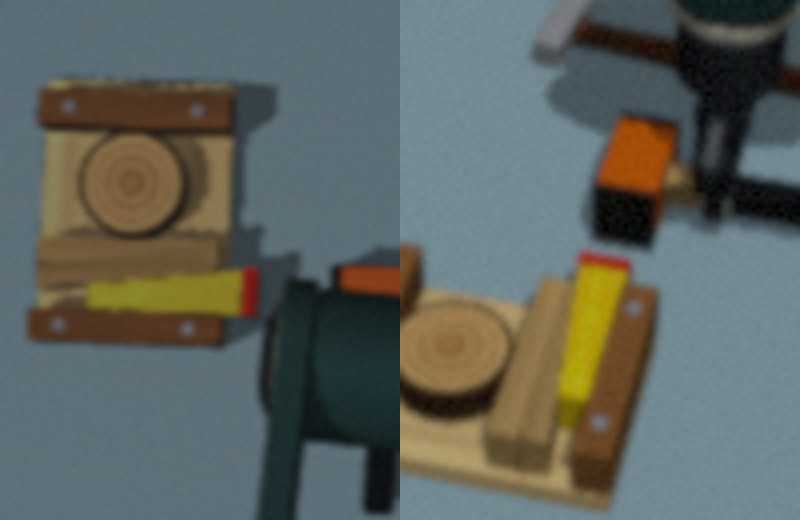

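The blow landed cleanly. The red end moved about 21 mm to (258,290) in the top crop, with roughly 17 mm still to go.

Emit:
carry_out(grip=[255,255,255,255,255,255,255,255,255,255], xyz=[[0,1,0],[0.1,3,0],[0.2,5,0],[0.2,6.3,0],[0.2,6.3,0],[0.2,5,0],[0.1,3,0],[0.1,2,0],[0.1,2,0],[0.1,2,0]], twist=[[0,0,0],[0,0,0],[0,0,0],[0,0,0],[0,0,0],[0,0,0],[0,0,0],[0,0,0],[0,0,0],[0,0,0]])

```text
time: 6.87
eef_pos: [0.4988, 0.0034, 0.0213]
tcp_rot: [-180.0, 0.0, -1.9]
contact_force: [0.1, 0.1, -2.7]
width: 0.262
grasp_force: 109.6
```

Emit:
carry_out(grip=[255,255,255,255,255], xyz=[[0,1.5,0],[0.1,3.5,0],[0.1,4.6,0],[0.1,4.8,0],[0.1,4.8,0]], twist=[[0,0,0],[0,0,0],[0,0,0],[0,0,0],[0,0,0]])

```text
time: 7.28
eef_pos: [0.4998, 0.0522, 0.0213]
tcp_rot: [180.0, -0.0, -1.7]
contact_force: [-0.5, -0.6, -2.8]
width: 0.26
grasp_force: 109.6
```

Emit:
carry_out(grip=[255,255,255], xyz=[[0,0.1,0],[0,0.2,0],[0,0.2,0]], twist=[[0,0,0],[0,0,0],[0,0,0]])

```text
time: 7.53
eef_pos: [0.4997, 0.0532, 0.0212]
tcp_rot: [180.0, 0.0, -1.8]
contact_force: [-0.0, -0.7, -2.8]
width: 0.261
grasp_force: 109.6
```

Emit:
carry_out(grip=[255,255,255], xyz=[[0,0.1,0],[0,0.2,0],[0,0.3,0]], twist=[[0,0,0],[0,0,0],[0,0,0]])

```text
time: 7.78
eef_pos: [0.4996, 0.0556, 0.0212]
tcp_rot: [179.9, 0.0, -1.8]
contact_force: [-4.0, -17.0, 0.3]
width: 0.26
grasp_force: 110.2
```

Run:
```python
from h import *
s=state(); print(s['eef_pos'],s['contact_force'])
```

```text
[0.49960575 0.05558542 0.02122226] [ -4.01526429 -16.96778397   0.28477541]
```

Emit:
carry_out(grip=[255,255], xyz=[[0,0.1,0],[0,0.1,0]], twist=[[0,0,0],[0,0,0]])

```text
time: 7.95
eef_pos: [0.4995, 0.0557, 0.0213]
tcp_rot: [179.8, 0.0, -1.9]
contact_force: [-5.2, -21.2, -0.1]
width: 0.266
grasp_force: 110.4
```

The TCP advanced only 0.1 mm while the force rose to 21 N, so the wedge is at the hard stop. I'll back off, give one light confirming tap, then lift and look.

Emit:
carry_out(grip=[255,255,255,255,255,255,255,255,255,255], xyz=[[0,-1,0],[-0.1,-3,0],[-0.1,-4,0],[-0.1,-4,0],[-0.1,-3,0],[0,-1.5,0],[0,-0.1,0],[0,-1.5,0],[-0.1,-4,0],[-0.2,-6,0]], twist=[[0,0,0],[0,0,0],[0,0,0],[0,0,0],[0,0,0],[0,0,0],[0,0,0],[0,0,0],[0,0,0],[0,0,0]])

```text
time: 8.78
eef_pos: [0.4978, -0.0019, 0.0213]
tcp_rot: [-180.0, 0.0, -1.7]
contact_force: [0.1, 0.2, -3.2]
width: 0.261
grasp_force: 112.1
```

Emit:
carry_out(grip=[255,255,255,255,255,255,255], xyz=[[0,-1,0.5],[0,-2,2],[0,-3,5],[0,-3,8],[0,-3,9.5],[0,-3,9.5],[0,-3,9.5]], twist=[[0,0,0],[0,0,0],[0,0,0],[0,0,0],[0,0,0],[0,0,0],[0,0,0]])

```text
time: 9.37
eef_pos: [0.4982, -0.0318, 0.1167]
tcp_rot: [-180.0, -0.1, -1.8]
contact_force: [0.6, 0.6, -3.9]
width: 0.262
grasp_force: 112.2
```

Run:
```python
from h import *
d=snap('top','t5.png');e=snap('side','s5.png'); s=state(); print(s['eef_pos'],s['tcp_rot'])
a=cv2.resize(d['color'][150:280,190:290],(400,520),interpolation=cv2.INTER_CUBIC);b=cv2.resize(e['color'][130:300,200:330],(400,520),interpolation=cv2.INTER_CUBIC)
cv2.imwrite('pics/c5.png',np.hstack([a,b])[:,:,::-1])
```

```text
[ 0.49730721 -0.03187936  0.11486629] [-1.79980522e+02  1.01244541e-01 -1.77081192e+00]
```

View pics/c5.png

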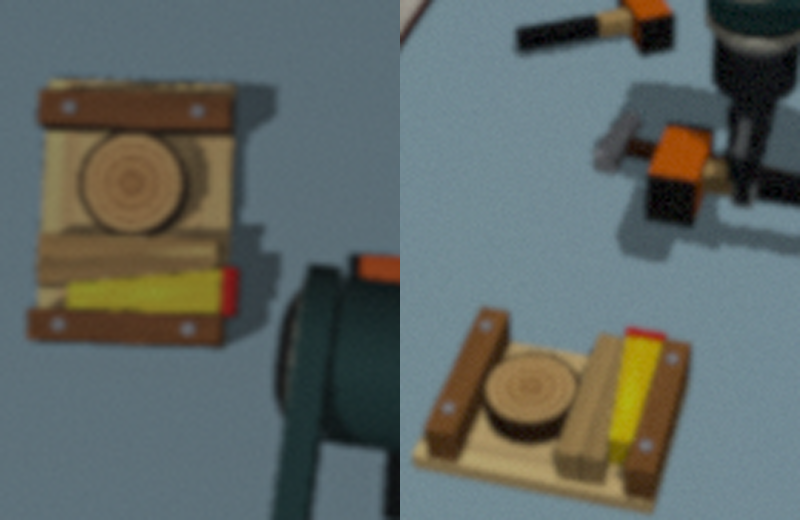

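The red end now stands about 14 crop px (about 10.7 mm) outside the jaw edge, so the wedge is home. The mallet is still level. I'll carry it back to its original spot.

Emit:
carry_out(grip=[255,255,255,255,255,255,255,255,255,255], xyz=[[0,-2,0],[0,-5,0],[-0.2,-8.5,0],[-0.4,-12,0],[-0.6,-15.5,0],[-0.8,-19,0],[-1,-22.5,0],[-1.2,-26,0],[-1.2,-29.5,0],[-1.2,-32.5,0]], twist=[[0,0,-0.01],[0,0,-0.02],[0,0,-0.03],[0,0,-0.04],[0,0,-0.05],[0,0,-0.06],[0,0,-0.07],[0,0,-0.08],[0,0,-0.09],[0,0,-0.104]])

```text
time: 10.3
eef_pos: [0.4851, -0.359, 0.1143]
tcp_rot: [-179.9, 0.1, -7.8]
contact_force: [1.2, 0.5, -2.6]
width: 0.262
grasp_force: 112.0
```

Emit:
carry_out(grip=[255,255,255,255,255,255,255,255,255,255], xyz=[[0,-1,0],[0,-2,0],[0,-2,-1],[0,-2,-3],[0,-2,-5],[0,-2,-7],[0,-2,-8.5],[0,-2,-9.3],[0,-2,-9.6],[0,-2,-9.6]], twist=[[0,0,0],[0,0,0],[0,0,0],[0,0,0],[0,0,0],[0,0,0],[0,0,0],[0,0,0],[0,0,0],[0,0,0]])

```text
time: 11.13
eef_pos: [0.4858, -0.3765, 0.0196]
tcp_rot: [-180.0, 0.1, -7.7]
contact_force: [0.1, 0.2, -2.6]
width: 0.26
grasp_force: 112.2
```

Run:
```python
from h import *
e=snap('side','s6.png'); s=state(); print(s['eef_pos'],s['tcp_rot'],s['contact_force'])
cv2.imwrite('pics/c6.png',cv2.resize(e['color'][120:210,260:380],(800,600),interpolation=cv2.INTER_CUBIC)[:,:,::-1])
```

```text
[ 0.48610219 -0.37702165  0.0205534 ] [ 1.79998642e+02 -7.08882606e-03 -7.71069529e+00] [ 0.88259389 -0.4602653  -1.27095735]
```

View pics/c6.png

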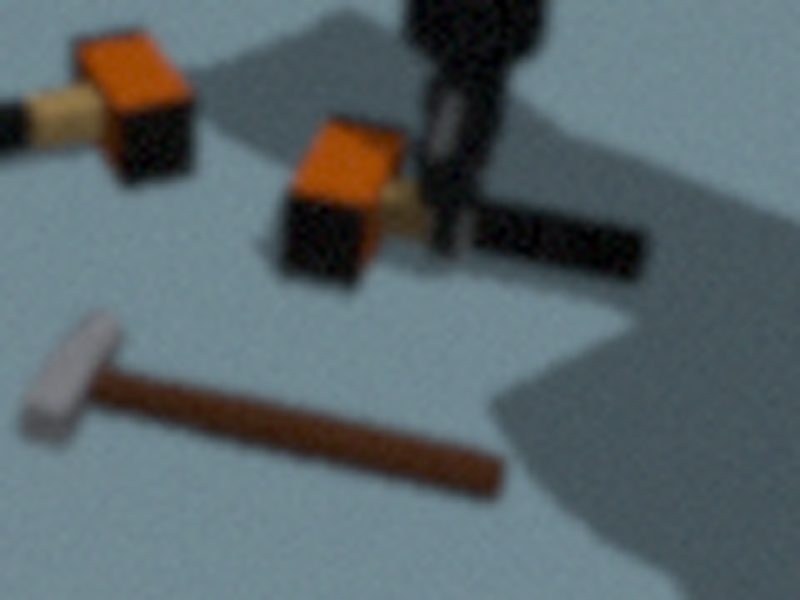

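The mallet is level with its head at (340,200), about 8 mm above the bench and clear of the hammer. I'll lower it slowly.

Emit:
carry_out(grip=[255,255,255,255,255], xyz=[[0,0,-0.2],[0,0,-0.4],[0,0,-0.6],[0,0,-0.7],[0,0,-0.7]], twist=[[0,0,0],[0,0,0],[0,0,0],[0,0,0],[0,0,0]])

```text
time: 11.6
eef_pos: [0.4858, -0.3775, 0.0132]
tcp_rot: [-180.0, 0.0, -7.8]
contact_force: [0.1, -0.3, -2.9]
width: 0.26
grasp_force: 112.2
```

Emit:
carry_out(grip=[255,255,255], xyz=[[0,0,-0.1],[0,0,-0.1],[0,0,-0.1]], twist=[[0,0,0],[0,0,0],[0,0,0]])

```text
time: 11.85
eef_pos: [0.4858, -0.3775, 0.0124]
tcp_rot: [180.0, -0.0, -7.8]
contact_force: [0.5, -0.0, -2.3]
width: 0.26
grasp_force: 112.2
```

Emit:
carry_out(grip=[255,255,255], xyz=[[0,0,-0.05],[0,0,-0.1],[0,0,-0.1]], twist=[[0,0,0],[0,0,0],[0,0,0]])

```text
time: 12.1
eef_pos: [0.486, -0.3776, 0.0121]
tcp_rot: [180.0, -0.0, -7.7]
contact_force: [-3.4, 2.3, 5.1]
width: 0.261
grasp_force: 113.4
```

Emit:
carry_out(grip=[0,0,0,0,0,0,0,0,0,0], xyz=[[0,0,0],[0,0,0],[0,0,0],[0,0,0],[0,0,0],[0,0,0],[0,0,0],[0,0,0],[0,0,0],[0,0,0]], twist=[[0,0,0],[0,0,0],[0,0,0],[0,0,0],[0,0,0],[0,0,0],[0,0,0],[0,0,0],[0,0,0],[0,0,0]], force=20)

```text
time: 12.93
eef_pos: [0.4858, -0.3775, 0.0113]
tcp_rot: [-180.0, -0.0, -7.7]
contact_force: [-0.5, -0.8, -0.5]
width: 1.001
grasp_force: 0.0
```

Emit:
carry_out(grip=[0,0,0,0,0,0,0,0,0,0], xyz=[[0,0,1],[0,0,3],[0,0,5.5],[0,0,8.5],[0,0,12],[0,0,15],[-3,-3,17],[-6,-6,19],[-9,-8,20],[-11,-10,20]], twist=[[0,0,0],[0,0,0],[0,0,0],[0,0,0],[0,0,0],[0,0,0],[0,0,0],[0,0,0],[0,0,0],[0,0,0]])

```text
time: 13.77
eef_pos: [0.3744, -0.4787, 0.2154]
tcp_rot: [179.8, -0.2, -7.7]
contact_force: [0.2, -1.2, -0.0]
width: 0.998
grasp_force: 0.0
```

Emit:
carry_out(grip=[0,0,0,0,0,0], xyz=[[-2,-3,0],[-4,-6,0],[-6,-9,0],[-8,-12,0],[-8,-12,0],[-8,-12,0]], twist=[[0,0,0],[0,0,0],[0,0,0],[0,0,0],[0,0,0],[0,0,0]])

```text
time: 14.27
eef_pos: [0.2946, -0.5984, 0.2115]
tcp_rot: [-180.0, 0.0, -7.9]
contact_force: [0.4, 0.6, -0.1]
width: 0.999
grasp_force: 0.0
```

Run:
```python
from h import *
d=snap('top','t7.png');e=snap('side','s7.png'); s=state(); print(s['eef_pos'],s['contact_force'])
a=cv2.resize(d['color'][150:300,190:440],(800,480),interpolation=cv2.INTER_CUBIC)
b=cv2.resize(e['color'][130:190,260:380],(240,120))
c=np.vstack([a,np.zeros((120,800,3),np.uint8)]); c[480:,:240]=b
cv2.imwrite('pics/c7.png',c[:,:,::-1])
```

```text
[ 0.2960803  -0.59703679  0.21174404] [0.56086763 1.28523294 0.66517246]
```

View pics/c7.png

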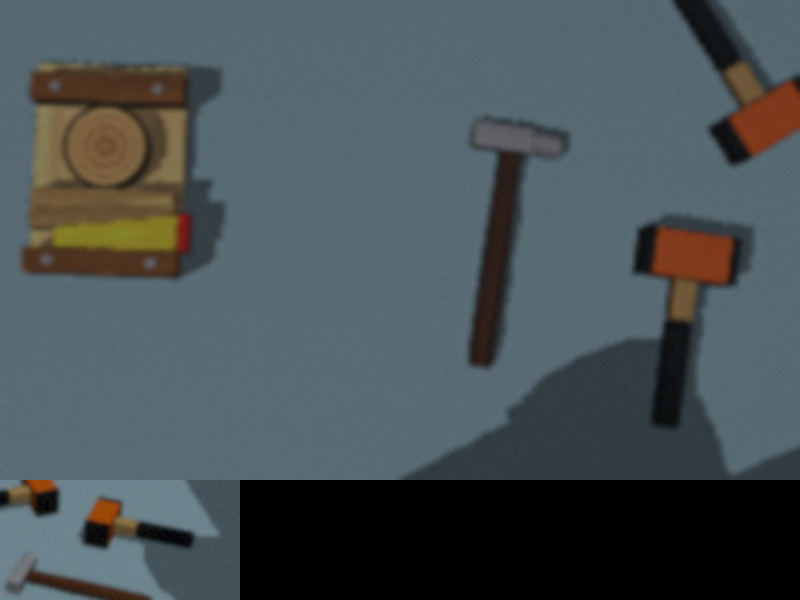

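The wedge is home, with its red end at (184,233). The mallet lies flat with its head at (690,255), the hammer looks undisturbed at (500,240), and the gripper is clear.

```bash
python3 -c "
from h import *
print(ticket.job_done())"
```

```text
the job is handed in; nothing more can be done
None
```

The wedge is fully home after several separate mallet blows, though I pressed the mallet against it to seat the last 1–2 mm; the mallet lies flat and released at its original spot, and the job was handed in at about 14 s with the hammer and rack untouched.

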